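# Third hand at the vice: hold a planishing stake against the soft jaw

### The arm

A 6-joint arm with a two-finger parallel gripper is mounted at the origin on the work surface. World frame = base frame: x ahead of the robot, y to its left, z up, the work surface at z = 0. Lengths are in mm, angles in degrees, forces in N, time in s.
With the tool pointing down it reaches from about 350 to 850 mm from the base axis. Payload 8.1 kg.
Tool frame: the origin (TCP) lies on the centre line of the jaws, within the pads' length; the fingertips stand 11 mm ahead of it and the grasp point (between the pads) lies 8 mm behind it; z points along the fingers, y is the direction in which the jaws open and shut (so a half turn about z gives the same grasp; the last joint's range is limited). The gripper opens to 85 mm and grips with 20 to 120 N. Pads are 22 mm wide; open, the fingers measure 114 mm over their backs; the gripper's body (76 mm by 85 mm) begins 54 mm behind the grasp point. The pads swing forward as they close: fully open they stand 13 mm farther back than shut.
Start: joints at [59.393, 7.471, 85.268, -0, 87.261, -4.893], TCP at [260.311, 540.596, 242.292] pointing down, gripper open.
Joint ranges: [-169.43, 169.43], [-51.17, 129.36], [1.28, 143.12], [-76.62, 256.62], [0, 156.53], [-152.29, 152.29]. Speed limits (degrees/s): [136.94, 136.94, 159.86, 180, 180, 180].

### API

Orientations are given as [roll, pitch, yaw] about the fixed x, y, z axes, in that order (R = Rz(yaw) Ry(pitch) Rx(roll)).
In Python, from bench import telemetry, viewer, r gives the robot as it stands.
- The arm moves only by the shell command python3 -m inch 'ROWS' [FORCE]. ROWS is JSON, a list of rows, each a list of 3 entries, a list of its own where there are three numbers: the shift along the tool's x, y, z in cm, then the turn, a rotation vector about the tool's x, y, z in rad, then the opening, from 0 (shut) to 1 (fully open). A call has 1 to 20 rows; each row is the pose to reach, as a shift and turn from the pose commanded when the call began, along the tool's axes at that moment; what a row does not reach only later rows make up. A row lasts 1/10 s, in which the tool goes at most 50 mm and 8.59 degrees, less where a joint would pass 70% of its speed; a pose out of reach is approached as far as the arm can. A call with a gripper value outside its range is refused whole. The fingers move at their own pace and stop on an object; FORCE is the grip in N (left out, the last holds). Time passes only in rows, so rows that repeat a pose let the fingers close. It gives the time, the measured TCP pose, the force and the opening at its end, in the units of the state.
- telemetry.sense(): the state, without advancing time (a new reading comes with each control period).
- viewer.snapshot(name): name is "side" or "top" or "wrist"; returns the picture (400x640x3 uint8, red, green, blue); there is no depth.
- viewer.camera_model(name): a dict with "fx", "fy", "cx", "cy" (pixels), "dist" ([k1, k2, p1, p2, k3] as OpenCV has them; the pictures are not rectified), "cam_to_world" (4x4, takes a point from camera to world coordinates); the wrist camera has in their place "mount" (4x4, takes a point from camera to tool coordinates, whose origin is the TCP and whose axes are the flange's). Camera axes: x right, y down, z forward; pixel columns grow to the right and rows downward; lengths in mm; the calibration is good to about 2 mm. A picture is of the moment at which its call begins: read the wrist's pose just before it. camera_model takes no time and is no camera call.
- r.hand_in(): hands the job in, once; it reports no verdict.
The state is a dict: "time": time; "joint_pos": joint angles; "qd": joint speeds; "joint_efforts": joint torques, N m; "tool_pos": TCP position; "tcp_rot": TCP orientation; "ft_force": force on the tool from outside, world axes, zero at the start; "wrist_torque": the same for the moment, N m; "finger_gap": finger opening in mm.
Only numpy, scipy, OpenCV 4.12 (cv2) and the standard library are available. Lean on these libraries where they do the work, as an engineer would, in place of code of your own. Each camera call takes 0.05 s, during which the arm holds its last target.

### The job

Draw the flat-faced, square-headed stake out of the wooden stake block and hold it in the open bench vice for me to clamp: upright and square to the jaws, midway along them, with the end of its shank well down between the jaws but held up clear of the slide beam underneath. Push the shank flat against the rubber-faced fixed jaw with a steady 10 N or so (not under 5, not over 15) and finish like that, still gripping and pushing - do not let go; I will wind the vice shut. Leave the sliding jaw, the other stakes and everything else on the bench where they are.

Things in the scene. Friction and masses are not known exactly. Their poses are not given: they have to be found in the camera images.
- flat_stake: the stake to use, loose, steel, 0.55 to 0.85 kg, 100 mm tall: square shank 20 x 20 x 70 mm under a square block head 44 x 44 x 30 mm with a flat top. Origin at the centre of the shank's lower end; z up the shank, x and y square to the flats of shank and head. Starts upright in one of the block's sockets, its end 8 mm above the bench, so the head spans 78 to 108 mm, 20 mm clear above the block
- flat_stake_head (a point): centre of the flat stake's head, 85 mm above the end of the shank and 15 mm below the top; same axes
- shank_end (a point): centre of the lower end of the flat stake's shank; same axes
- stake_block: fixed dark wooden block, 84 (x) x 270 (y) x 58 mm high, with three square sockets 24 mm wide and 50 mm deep in a row along its y axis, 85 mm apart, the middle one at its centre. Origin at the centre of its underside on the bench. Any of the three stakes may stand in any socket, squared to the block
- vice: cast-iron bench vice, fixed. Origin on the bench below the free face of the fixed jaw's rubber, midway along the jaws; x from fixed to sliding jaw, y along the jaws, z up. Jaws 80 mm wide, 125 mm high (the fixed one with its lip 127 mm; it reaches from x = -56 mm to 0, an anvil tail behind it to -126 mm). Between and below the jaws lies the slide beam, 42 mm wide, its top 65 mm above the bench
- soft_jaw: sponge-rubber facing, 76 mm wide, 10 mm thick, 84 to 126 mm above the bench, on the fixed jaw (the one with the anvil tail). Same origin and axes as the vice while not pressed; it gives way towards -x by 1 mm for each 3 N of push, 7 mm at most, and springs back
- pad_face (a point): on the free face of that rubber, midway along the jaw, 125 mm above the bench; axes of the vice
- slide_face (a point): the same point on the facing surface of the sliding jaw, which stands 46 to 64 mm from the rubber; the screw keeps it there
- dome_stake_head (a point): head of another stake, same shank, round domed head 50 mm across; leave it in the block
- hatchet_stake_head (a point): head of a third stake, same shank, narrow blade-like head 68 x 18 x 38 mm; leave it in the block
- punch_tub_a: steel tub full of punches, 68 mm across, 125 mm high with them, near the gap between block and vice on the far side; bystander, origin under its centre
- punch_tub_b: card tub full of punches, 74 mm across, 130 mm high with them; bystander, origin under its centre
- pitch_bowl: iron pitch bowl, 124 mm across, 72 mm high; bystander
- bench_block: flat steel bench block 56 x 56 x 22 mm; bystander, origin under its centre
- chasing_hammer: hammer lying flat, 230 mm long; bystander
- tape_roll: roll of tape lying flat, 64 mm across, 25 mm high; bystander
Not all that is in view belongs to the job. Leave any green, pink or red look-alike of the flat_stake alone.

How it is judged (in metres and radians):
On the way, in this order (a step that is already met when the one before it is completed fails the run):
1. the flat stake is drawn right out of the stake block (z of shank_end in the frame of stake_block above 0.062 m), for 0.1 s.
2. its shank is lowered between the jaws (z of shank_end in the frame of vice between 0.068 and 0.105 m and y of shank_end in the frame of vice between -0.015 and 0.015 m and x of shank_end in the frame of vice between 0 and 0.06 m), for 0.1 s.
At the end, for the whole second after the job is handed in: Gripper still holds the stake at rest, pushing the rubber with 5-15 N; upright and square within 7 deg, within 15 mm of the jaws' middle, shank end 20-57 mm below jaw tops (3 mm clear of the beam); sliding jaw moved under 4 mm, other stakes under 20 mm, other things under 30 mm (all of step 2 and (angle between the x axis of flat_stake and the x axis of vice, either way round below 0.12 rad or angle between the y axis of flat_stake and the x axis of vice, either way round below 0.12 rad) and angle between flat_stake's own z axis and vertical below 0.12 rad and contact force between flat_stake and soft_jaw between 5 and 15 N and contact force between the fingers and flat_stake above 3 N and linear speed of flat_stake below 0.02 m/s and distance of slide_face from where it was at the start of the episode below 0.004 m and distance of each of dome_stake_head, hatchet_stake_head from where it was at the start of the episode below 0.02 m and distance of each of punch_tub_a, punch_tub_b, pitch_bowl, bench_block, chasing_hammer, tape_roll from where it was at the start of the episode below 0.03 m); the arm keeps its last pose, push and grip.
It fails at once if another stake is pulled out or knocked over (distance of any of dome_stake_head, hatchet_stake_head from where it was at the start of the episode above 0.02 m).
It fails at once if something else on the bench is knocked away or over (distance of any of punch_tub_a, punch_tub_b, pitch_bowl, bench_block, chasing_hammer, tape_roll from where it was at the start of the episode above 0.03 m).
It fails at once if the sliding jaw is moved (distance of slide_face from where it was at the start of the episode above 0.004 m).
It also fails if it takes over 42 s, if anything falls off the work surface, if the arm or the gripper's body presses on something with over 40 N, if the wrist force passes 120 N, or if a joint passes its speed limit or range.

## Working session

There is one attempt and no reset: what is moved stays moved. The work goes in short steps, Python scripts to look and compute and a shell command to move; the robot and the scene stay as the last step left them, time stands still between calls to the robot, and variables do not carry over. Pictures are saved under pics/ and viewed, and the job is handed in when it is done.

```bash
ls; mkdir -p pics
python3 - <<'E'
from bench import telemetry, viewer, r
import cv2
print(telemetry.sense())
for n in ["side","top","wrist"]:
    im=viewer.snapshot(n); cv2.imwrite(f"pics/a_{n}.png",im[:,:,::-1])
    m=viewer.camera_model(n); print(n,m)
E
```

```text
pics
{'time': 0.0, 'joint_pos': array([ 5.93926147e+01,  7.51609147e+00,  8.53286325e+01,  1.67953820e-04,
        8.72602146e+01, -4.89463336e+00]), 'qd': array([ 0.01013243, -0.04934934, -0.03775187,  0.04202636, -0.06787213,
       -0.02731054]), 'joint_efforts': array([-1.37905565e-03, -5.69399750e+01, -5.00549912e+01, -4.51427641e-04,
        1.47195352e-02, -5.08418054e-05]), 'tool_pos': array([260.04555214, 540.14501065, 241.2403442 ]), 'tcp_rot': array([-1.79895458e+02, -9.12086557e-03,  1.54287232e+02]), 'ft_force': array([-0.43324908, -0.46225608,  0.39442409]), 'wrist_torque': array([ 0.06551107, -0.06079051,  0.08086608]), 'finger_gap': 85.81184064442715}
side {'fx': 413.59715433301164, 'fy': 413.59715433301164, 'cx': 320.10280889125886, 'cy': 201.81295672760686, 'dist': array([0.0136457, 0.       , 0.       , 0.       , 0.       ]), 'cam_to_world': array([[ 9.04162120e-01, -1.89287538e-01,  3.82963561e-01,
         2.06245340e+02],
       [-4.26561668e-01, -4.48629998e-01,  7.85351048e-01,
        -8.00618837e+02],
       [ 2.31517748e-02, -8.73442244e-01, -4.86377058e-0
[... 501 characters left out ...]
775489e-03, -1.04631747e-01, -9.94480385e-01,
         1.20851882e+03],
       [ 0.00000000e+00,  0.00000000e+00,  0.00000000e+00,
         1.00000000e+00]])}
wrist {'fx': 338.3426023392833, 'fy': 338.3426023392833, 'cx': 316.71570282978604, 'cy': 193.31745365371074, 'dist': array([-0.00183598,  0.        ,  0.        ,  0.        ,  0.        ]), 'mount': array([[-3.37850804e-04, -9.62855771e-01, -2.70016019e-01,
         6.81944252e+01],
       [ 9.99999943e-01, -3.19388888e-04, -1.12309449e-04,
        -5.13804765e-01],
       [ 2.18976853e-05, -2.70016042e-01,  9.62855823e-01,
        -1.31985637e+02],
       [ 0.00000000e+00,  0.00000000e+00,  0.00000000e+00,
         1.00000000e+00]])}
```

View pics/a_top.png

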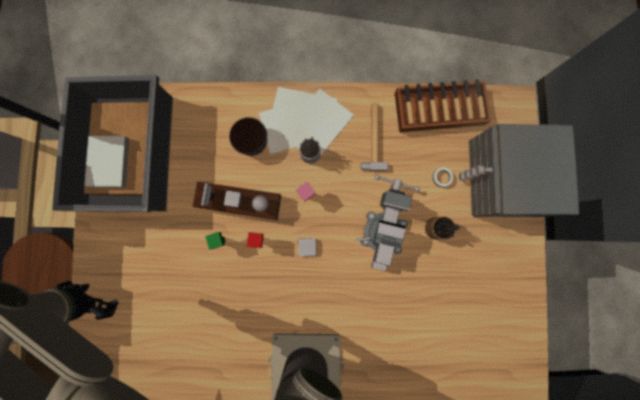

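View pics/a_side.png

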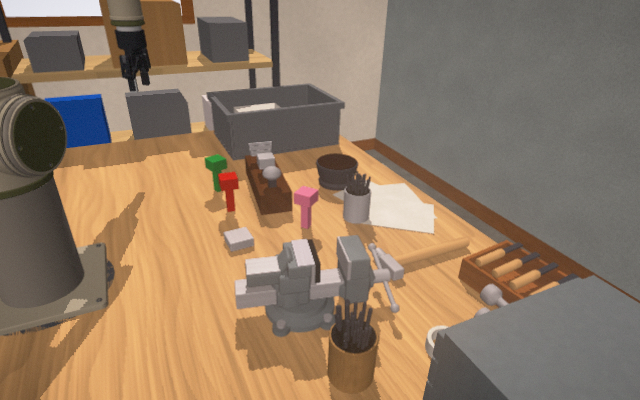

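View pics/a_wrist.png

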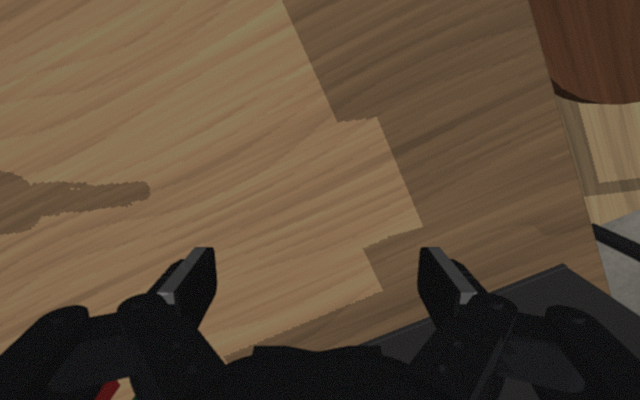

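The top view shows the stake block near (237,200). The hatchet is at (206,195), the flat stake in the middle at (232,199) and the dome at (260,203). The vice is near (388,228), with its anvil tail towards the robot at (383,260). In the side view the rubber is at (314,262) and the sliding jaw at (352,262). I'll zoom in to measure.

Run:
```python
import cv2
t=cv2.imread('pics/a_top.png'); s=cv2.imread('pics/a_side.png')
cv2.imwrite('pics/z1.png',cv2.resize(t[165:235,180:300],None,fx=6.6,fy=6.6,interpolation=cv2.INTER_CUBIC))
cv2.imwrite('pics/z2.png',cv2.resize(t[170:275,350:470],None,fx=5.5,fy=5.5,interpolation=cv2.INTER_CUBIC))
cv2.imwrite('pics/z3.png',cv2.resize(s[220:340,225:415],None,fx=4.2,fy=4.2,interpolation=cv2.INTER_CUBIC))
cv2.imwrite('pics/z4.png',cv2.resize(s[130:230,200:380],None,fx=4.4,fy=4.4,interpolation=cv2.INTER_CUBIC))
```

```text
(no output)
```

View pics/z1.png

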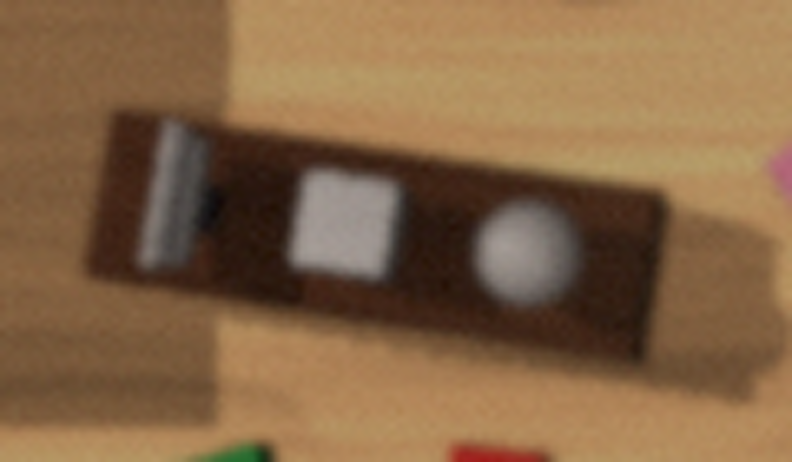

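View pics/z2.png

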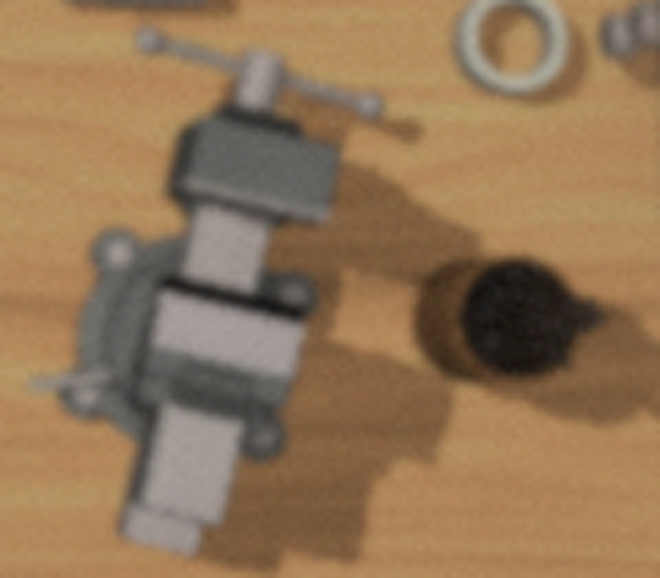

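View pics/z3.png

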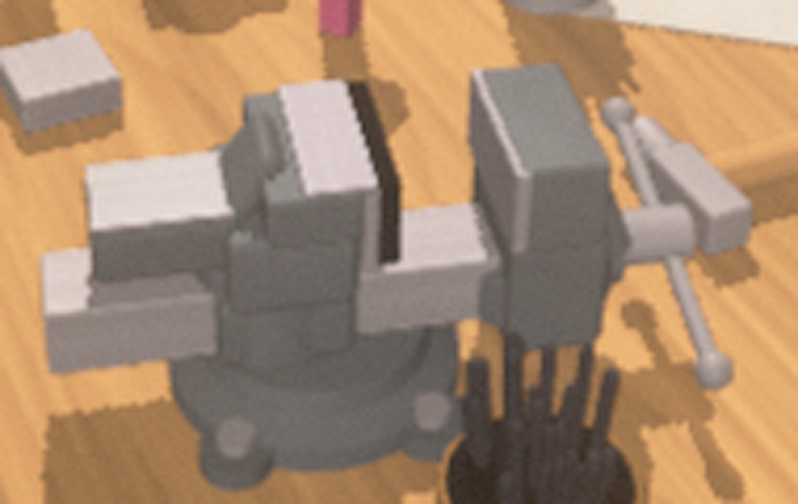

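View pics/z4.png

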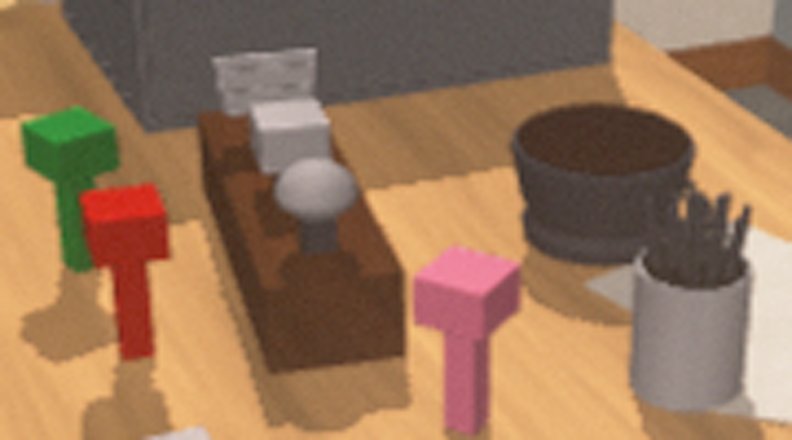

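```bash
cat > h.py <<'E'
import numpy as np, cv2
from bench import viewer
def cast(name,px,z):
    m=viewer.camera_model(name); K=np.array([[m['fx'],0,m['cx']],[0,m['fy'],m['cy']],[0,0,1]])
    p=cv2.undistortPoints(np.array(px,float).reshape(-1,1,2),K,m['dist']).reshape(-1,2)
    T=m['cam_to_world']; d=np.c_[p,np.ones(len(p))]@T[:3,:3].T; o=T[:3,3]
    s=(z-o[2])/d[:,2]; return o+d*s[:,None]
def castx(m,T,px,z):
    K=np.array([[m['fx'],0,m['cx']],[0,m['fy'],m['cy']],[0,0,1]])
    p=cv2.undistortPoints(np.array(px,float).reshape(-1,1,2),K,m['dist']).reshape(-1,2)
    d=np.c_[p,np.ones(len(p))]@T[:3,:3].T; o=T[:3,3]
    s=(z-o[2])/d[:,2]; return o+d*s[:,None]
E
python3 - <<'E'
import numpy as np,cv2
from h import *
np.set_printoptions(suppress=True,precision=1)
t=cv2.imread('pics/a_top.png'); 
hsv=cv2.cvtColor(t,cv2.COLOR_BGR2HSV)
# block
roi=np.zeros(t.shape[:2],np.uint8); roi[178:225,188:286]=1
grey=((hsv[...,1]<60)&(hsv[...,2]>90)).astype(np.uint8)*roi
n,l,st,c=cv2.connectedComponentsWithStats(grey)
for i in range(1,n):
    if st[i,4]<40: continue
    cnt=cv2.findContours((l==i).astype(np.uint8),0,cv2.CHAIN_APPROX_NONE)[0][0]
    print('grey',st[i],c[i],cv2.minAreaRect(cnt))
    w=cast('top',cnt.reshape(-1,2),108); w2=cast('top',[c[i]],108)
    print(cv2.minAreaRect(w[:,:2].astype(np.float32)),w2)
v=t.astype(int)
blk=((v[...,2]<100)).astype(np.uint8)*roi
bm=((blk|grey)>0).astype(np.uint8)
bm=cv2.morphologyEx(bm,cv2.MORPH_CLOSE,np.ones((5,5)))
n,l,st,c=cv2.connectedComponentsWithStats(bm)
i=1+np.argmax(st[1:,4]); cnt=cv2.findContours((l==i).astype(np.uint8),0,cv2.CHAIN_APPROX_NONE)[0][0]
w=cast('top',cnt.reshape(-1,2),58); print('block',cv2.minAreaRect(w[:,:2].astype(np.float32)))
cv2.imwrite('pics/bm.png',bm*255)
# vice rubber
z=v[215:235,372:412].max(2); print(z.shape); 
for y in range(216,232): print(y,z[y-215])
E
```

```text
grey [201 184   7  21  66] [204.2 193.9] ((204.14797973632812, 193.93600463867188), (3.130495548248291, 20.571826934814453), 10.30484676361084)
((546.494140625, 311.9294128417969), (9.766623497009277, 62.81882858276367), 81.90137481689453) [[546.5 311.8 108. ]]
grey [224 191  16  16 223] [231.5 198.4] ((231.5, 198.5), (15.0, 15.0), 90.0)
((533.2100219726562, 226.98983764648438), (45.84933853149414, 46.09670639038086), 0.44170817732810974) [[533.4 227.  108. ]]
grey [252 196  14  15 164] [258.7 202.8] ((258.5, 203.0), (14.0, 13.0), 90.0)
((520.2078857421875, 143.96343994140625), (42.71195602416992, 39.62488555908203), 1.3330427408218384) [[520.6 143.5 108. ]]
block ((530.8150634765625, 222.11849975585938), (280.9032287597656, 86.38002014160156), 81.0013198852539)
(20, 40)
216 [151 135 109  97  91  98  91  91  86  82  88 103 133 155 159 157 158 161
 158 158 154 155 157 157 151 133 120 117 122 115 116 122 118 118 120 123
 120 123 122 121]
217 [141 119 104  95  94  91  89  85  82  83  90 108 138 155 159 159 163 160
 161 160 158 157 156 158 146 126 114 116 120 117 121 119 122 123 120 120

[... 1669 characters left out ...]
70  94 108
 113 123 138 160]
228 [ 96 100  98  91  83  90 129 155 162 164 165 166 168 167 166 165 167 165
 166 164 167 163 162 159 158 150 139 141 129 120 108  90  91  99 106 118
 121 125 136 164]
229 [ 97 100  97  89  77  94 129 157 163 170 165 166 167 166 164 167 168 166
 168 166 166 163 167 164 164 164 157 158 154 151 146 139 131 124 124 122
 124 127 144 166]
230 [ 99  95  98  83  75 102 134 157 164 163 165 163 163 166 163 164 167 166
 165 163 162 167 165 165 161 164 162 163 162 161 161 157 149 138 123 127
 123 140 158 174]
231 [ 96 100  93  82  78 104 141 158 164 161 164 159 163 167 166 166 166 167
 165 166 165 163 164 165 166 165 163 162 164 165 161 158 150 137 130 127
 130 139 156 165]
```

The flat stake's head is at about (533, 227), with the block turned about -8.7°. Its size checks: 46 mm seen against 44 given. I'll move above it for a wrist view, with the jaws turned along block x.

```bash
python3 -m inch '[[[-3,-1.3,0],[0,0,0.1],1],[[-7,-3,0],[0,0,0.23],1],[[-11,-4.7,0],[0,0,0.36],1],[[-15,-6.4,0],[0,0,0.5],1],[[-19,-8.2,0],[0,0,0.64],1],[[-23,-9.9,0],[0,0,0.77],1],[[-27,-11.6,0],[0,0,0.9],1],[[-31,-13.3,0],[0,0,1.03],1],[[-34,-14.6,0],[0,0,1.15],1],[[-36.5,-15.6,0],[0,0,1.22],1],[[-38.2,-16.4,0],[0,0,1.27],1],[[-38.2,-16.4,0],[0,0,1.27],1],[[-38.2,-16.4,0],[0,0,1.27],1]]'
python3 - <<'E'
from bench import telemetry, viewer
import cv2,numpy as np,pickle
s=telemetry.sense(); im=viewer.snapshot("wrist"); cv2.imwrite("pics/b_wrist.png",im[:,:,::-1])
pickle.dump(s,open('b.pkl','wb'));print(s['time'],s['tool_pos'],s['tcp_rot'],s['joint_pos'],s['ft_force'])
E
```

```text
time: 1.45
tool_pos: [533.1, 226.9, 241.9]
tcp_rot: [-179.9, 0.0, 81.5]
ft_force: [-0.2, 0.2, 0.3]
finger_gap: 85.4
1.45 [533.12376934 226.94446318 241.86601351] [-1.79946074e+02  4.07248641e-03  8.15225809e+01] [1.79768571e+01 4.35529405e+00 8.86436631e+01 2.04041314e-02
 8.70511367e+01 2.64532196e+01] [-0.20485439  0.24249687  0.25488382]
```

View pics/b_wrist.png

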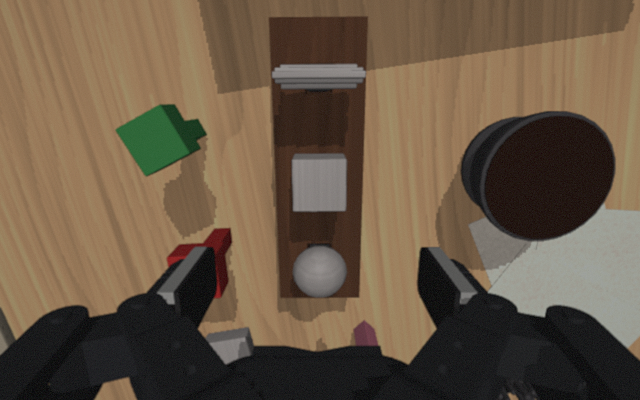

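The wrist view shows the flat head's top at about (293–347, 154–211) on the block, square to the jaws, with the dome at (320,271) and the hatchet at (318,76). A red look-alike stands at (205,265), on the left finger's side. I'll measure these.

```bash
cat >> h.py <<'E'
from scipy.spatial.transform import Rotation as Rn
def wristT(s):
    T=np.eye(4); T[:3,:3]=Rn.from_euler('xyz',s['tcp_rot'],degrees=True).as_matrix(); T[:3,3]=s['tool_pos']
    return T@viewer.camera_model('wrist')['mount']
E
python3 - <<'E'
import numpy as np,cv2,pickle
from h import *
np.set_printoptions(suppress=True,precision=1)
s=pickle.load(open('b.pkl','rb')); T=wristT(s); m=viewer.camera_model('wrist')
im=cv2.imread('pics/b_wrist.png'); hsv=cv2.cvtColor(im,cv2.COLOR_BGR2HSV)
print(im[150:218:3,320].max(1), im[182,285:355:3].max(1))
roi=np.zeros(im.shape[:2],np.uint8); roi[145:220,283:356]=1
g=((hsv[...,1]<60)&(hsv[...,2]>110)).astype(np.uint8)*roi
cnt=max(cv2.findContours(g,0,cv2.CHAIN_APPROX_NONE)[0],key=cv2.contourArea)
w=castx(m,T,cnt.reshape(-1,2),108); r=cv2.minAreaRect(w[:,:2].astype(np.float32)); print('head',r, cv2.minAreaRect(cnt))
# block outline edges : left/right edges from dark mask rows
dk=(im.max(2)<95).astype(np.uint8)
for nm,lo,hi in (('L',250,300),('R',340,380)):
    pts=[]
    for y in list(range(100,145))+list(range(220,235)):
        row=im[y,lo:hi].max(1).astype(float); row=cv2.GaussianBlur(row.reshape(1,-1),(5,1),0)[0]
        gdt=np.diff(row); i=np.argmin(gdt) if nm=='L' else np.argmax(gdt); pts.append((lo+i+.5,y))
    w=castx(m,T,pts,58)[:,:2]; vx,vy,x0,y0=cv2.fitLine(w.astype(np.float32),cv2.DIST_HUBER,0,.01,.01).ravel(); print(nm,np.degrees(np.arctan2(vy,vx)),x0,y0)
red=((hsv[...,1]>150)&((hsv[...,0]<6)|(hsv[...,0]>174))&(hsv[...,2]>80)).astype(np.uint8); red[:,280:]=0; red[320:]=0
cnt=max(cv2.findContours(red,0,cv2.CHAIN_APPROX_NONE)[0],key=cv2.contourArea)
print('red px',cv2.boundingRect(cnt)); w=castx(m,T,cnt.reshape(-1,2),100);print('red at z100',w.min(0),w.max(0))
Tt=np.linalg.inv(np.block([[Rn.from_euler('xyz',s['tcp_rot'],degrees=True).as_matrix(),s['tool_pos'][:,None]],[np.zeros((1,3)),1]]))
wl=(np.c_[w,np.ones(len(w))]@Tt.T)[:,:3]; print('red in tool',wl.min(0),wl.max(0))
t=cv2.imread('pics/a_top.png'); h2=cv2.cvtColor(t,cv2.COLOR_BGR2HSV)
rd=((h2[...,1]>150)&((h2[...,0]<6)|(h2[...,0]>174))&(h2[...,2]>80)).astype(np.uint8)
cnt=max(cv2.findContours(rd,0,cv2.CHAIN_APPROX_NONE)[0],key=cv2.contourArea)
w=cast('top',cnt.reshape(-1,2),100); print('red top',w.min(0),w.max(0))
E
```

```text
[ 62  76  98 119 143 139 142 140 140 137 138 140 137 139 140 137 136 137
 136 137 124  49  51] [ 70  77  65 136 141 138 142 138 138 138 134 134 138 135 137 136 134 134
 134 135 122  66  65  63]
head ((534.7633666992188, 226.96018981933594), (42.615325927734375, 43.187255859375), 81.51312255859375) ((318.4999694824219, 184.49998474121094), (50.99999237060547, 52.99999237060547), 90.0)
L 81.469124 493.56897 239.72256
R 81.75338 580.8413 253.49509
red px (167, 229, 63, 38)
red at z100 [390.3 170.8 100. ] [451.8 199.4 100. ]
red in tool [ -76.5 -133.3  141.9] [-41. -76. 142.]
red top [387.3 132.  100. ] [429.5 177.5 100. ]
```

Head centre is at (534.7, 227.0), yaw 81.5°. It measures about 43 mm (44 given) and the block 84.3 mm (84 given). Both neighbours and the red stake are clear of the open fingers, so I'll descend.

```bash
python3 -m inch '[[[0.03,0.15,2],[0,0,0],1],[[0.03,0.15,5],[0,0,0],1],[[0.03,0.15,8],[0,0,0],1],[[0.03,0.15,11],[0,0,0],1],[[0.03,0.15,13],[0,0,0],1],[[0.03,0.15,14.5],[0,0,0],1],[[0.03,0.15,15.2],[0,0,0],1],[[0.03,0.15,15.5],[0,0,0],1],[[0.03,0.15,15.5],[0,0,0],1],[[0.03,0.15,15.5],[0,0,0],1],[[0.03,0.15,15.5],[0,0,0],1]]'
python3 - <<'E'
from bench import viewer
import cv2,numpy as np
a=viewer.snapshot("wrist")[:,:,::-1]; b=viewer.snapshot("side")[130:230,200:380,::-1]
cv2.imwrite("pics/c.png",np.vstack([cv2.resize(a,(480,300)),cv2.resize(b,(480,267))]))
E
```

```text
time: 2.6
tool_pos: [535.6, 227.4, 88.5]
tcp_rot: [179.9, -0.1, 81.5]
ft_force: [0.6, 0.5, 0.3]
finger_gap: 85.3
```

View pics/c.png

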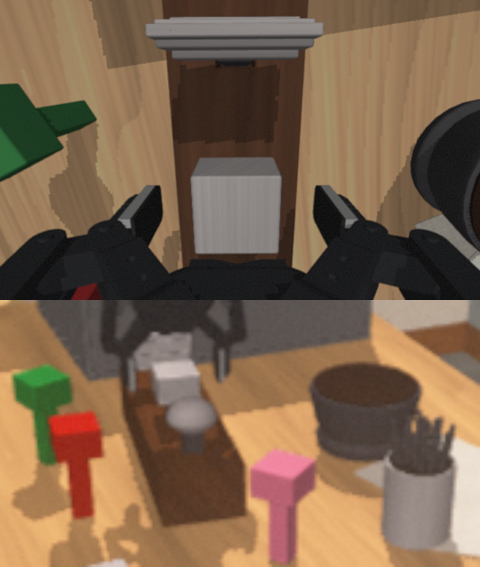

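The head sits centred between the open fingers (wrist view, 192–280 between pads at 160 and 315). I'll close now.

```bash
python3 -m inch '[[[0,0,0.3],[0,0,0],1],[[0,0,0.3],[0,0,0],0.8],[[0,0,0.3],[0,0,0],0.6],[[0,0,0.3],[0,0,0],0.3],[[0,0,0.3],[0,0,0],0.3],[[0,0,0.3],[0,0,0],0.3],[[0,0,0.3],[0,0,0],0.3],[[0,0,0.3],[0,0,0],0.3]]' 100
```

```text
time: 3.5
tool_pos: [535.2, 227.3, 84.6]
tcp_rot: [180.0, -0.0, 81.5]
ft_force: [1.6, 0.9, 2.1]
finger_gap: 42.9
```

```bash
python3 -m inch '[[[0,0,-0.5],[0,0,0],0.3],[[0,0,-1.5],[0,0,0],0.3],[[0,0,-3],[0,0,0],0.3],[[0,0,-4.5],[0,0,0],0.3],[[0,0,-6],[0,0,0],0.3],[[0,0,-7.5],[0,0,0],0.3],[[0,0,-9.5],[0,0,0],0.3],[[0,0,-12],[0,0,0],0.3],[[0,0,-14.5],[0,0,0],0.3],[[0,0,-16.5],[0,0,0],0.3],[[0,0,-17.5],[0,0,0],0.3],[[0,0,-17.5],[0,0,0],0.3],[[0,0,-17.5],[0,0,0],0.3]]'
python3 - <<'E'
from bench import viewer,telemetry
import cv2,numpy as np
s=telemetry.sense();print(s['tool_pos'],s['ft_force'],s['wrist_torque'])
a=viewer.snapshot("wrist")[:,:,::-1]; b=viewer.snapshot("side")[:,:,::-1]
cv2.imwrite('pics/d_side.png',b)
cv2.imwrite("pics/d.png",np.vstack([cv2.resize(a,(480,300)),cv2.resize(b,(480,300))]))
E
```

```text
time: 4.8
tool_pos: [534.5, 227.1, 258.6]
tcp_rot: [-180.0, 0.0, 81.5]
ft_force: [-0.5, 0.1, -8.8]
finger_gap: 42.8
[534.52349106 227.07365231 258.61854872] [-0.49566762  0.09584946 -8.78969305] [ 0.04412969 -0.02162888 -0.0357445 ]
```

View pics/d.png

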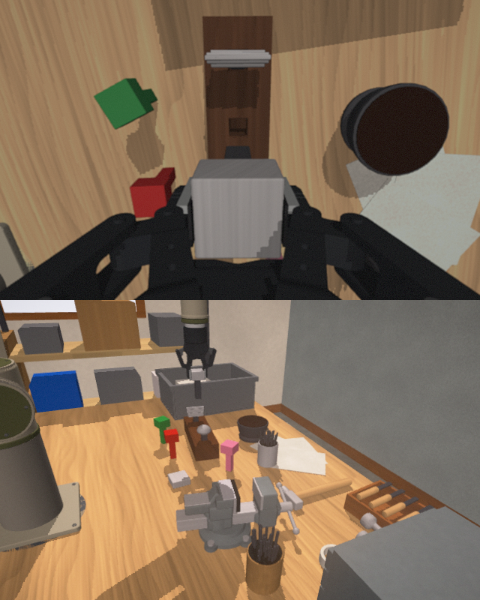

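The stake came out cleanly with its neighbours undisturbed; the weight reading is about 8.8 N. Next I'll measure the vice from the top and side views.

Run:
```python
import numpy as np,cv2
from h import *
np.set_printoptions(suppress=True,precision=2)
t=cv2.imread('pics/a_top.png').max(2).astype(np.float32)
A=[];B=[]
for c in range(382,403):
    col=cv2.GaussianBlur(t[212:236,c].reshape(-1,1),(1,3),0).ravel()
    i=int(np.argmin(col)); g=np.diff(col)
    # lower edge (rising with row) at half max
    lo=col[i]; up=col[i+1:i+6].max(); h=(lo+up)/2
    j=i
    while col[j]<h:j+=1
    B.append((c,212+j-1+(h-col[j-1])/(col[j]-col[j-1])))
    up=col[max(0,i-6):i].max(); h=(lo+up)/2; j=i
    while col[j]<h:j-=1
    A.append((c,212+j+1-(h-col[j+1])/(col[j]-col[j+1])))
A=np.array(A);B=np.array(B)
print(A[::3].T,B[::3].T)
for nm,P,z in (('rubber front',A[:13],126),('lip front',B,127)):
    w=cast('top',P,z)[:,:2]; vx,vy,x0,y0=cv2.fitLine(w.astype(np.float32),cv2.DIST_HUBER,0,.01,.01).ravel()
    print(nm,np.degrees(np.arctan2(vy,vx)),x0,y0)
# lip top mask: bright grey
im=cv2.imread('pics/a_top.png'); hsv=cv2.cvtColor(im,cv2.COLOR_BGR2HSV)
g=((hsv[...,1]<45)&(hsv[...,2]>140)).astype(np.uint8); g[:222]=0;g[245:]=0;g[:,:370]=0;g[:,412:]=0
n,l,st,c=cv2.connectedComponentsWithStats(g)
for i in range(1,n):
    if st[i,4]<60: continue
    cnt=cv2.findContours((l==i).astype(np.uint8),0,cv2.CHAIN_APPROX_NONE)[0][0]
    w=cast('top',cnt.reshape(-1,2),127); print(st[i],cv2.minAreaRect(w[:,:2].astype(np.float32)))
```

```text
[[382.   385.   388.   391.   394.   397.   400.  ]
 [219.63 220.32 220.8  221.58 222.38 220.95 222.84]] [[382.   385.   388.   391.   394.   397.   400.  ]
 [223.16 223.92 224.68 225.47 226.2  226.61 227.46]]
rubber front 77.88325 468.7652 -243.19673
lip front 77.310555 455.45264 -252.98044
[378 224  27  14 228] ((440.0625915527344, -252.87384033203125), (75.30384063720703, 26.512248992919922), 76.36092376708984)
```

Vice estimate: origin about (465, -258.5), x axis at -12.6°. The rubber reads 10.9 mm thick (10 given) and the lip about 78 mm wide (80 given). I'll carry the stake past the vice at height so the wrist camera can see the jaws beyond it.

```bash
python3 -m inch '[[[-1,0,0],[0,0,0],0.3],[[-3,0.1,0],[0,0,0],0.3],[[-6,0.2,0],[0,0,0.01],0.3],[[-10,0.4,0],[0,0,0.01],0.3],[[-14,0.5,0],[0,0,0.02],0.3],[[-18,0.7,0],[0,0,0.02],0.3],[[-22,0.8,0],[0,0,0.03],0.3],[[-26,1,0],[0,0,0.03],0.3],[[-30,1.1,0],[0,0,0.04],0.3],[[-34,1.3,0],[0,0,0.04],0.3],[[-38,1.4,0],[0,0,0.05],0.3],[[-42,1.5,0],[0,0,0.05],0.3],[[-46,1.7,0],[0,0,0.06],0.3],[[-50,1.8,0],[0,0,0.06],0.3],[[-53,1.9,0],[0,0,0.07],0.3],[[-55.5,2,0],[0,0,0.072],0.3],[[-56.7,2.1,0],[0,0,0.072],0.3],[[-56.7,2.1,0],[0,0,0.072],0.3],[[-56.7,2.1,0],[0,0,0.072],0.3]]'
python3 - <<'E'
from bench import telemetry, viewer
import cv2,numpy as np,pickle
s=telemetry.sense(); im=viewer.snapshot("wrist"); cv2.imwrite("pics/e_wrist.png",im[:,:,::-1])
pickle.dump(s,open('e.pkl','wb'));print(s['time'],s['tool_pos'],s['tcp_rot'],s['ft_force'])
E
```

```text
time: 6.8
tool_pos: [471.7, -336.2, 258.7]
tcp_rot: [-179.9, -0.1, 77.4]
ft_force: [0.3, 0.4, -7.3]
finger_gap: 42.9
6.8 [ 471.66930395 -336.17561056  258.68849945] [-1.79939358e+02 -6.55029912e-02  7.73778575e+01] [ 0.29038912  0.41029816 -7.29547047]
```

View pics/e_wrist.png

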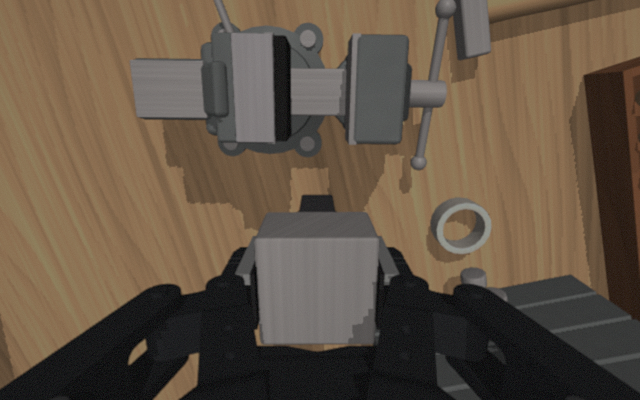

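The wrist view shows the lip at about (232–274, 33–141), the dark rubber at 274–291 and the sliding jaw's face near column 350. All are parallel to the image columns, so the yaw is right. I'll measure the edges.

Run:
```python
import numpy as np,cv2,pickle
from h import *
np.set_printoptions(suppress=True,precision=2)
s=pickle.load(open('e.pkl','rb')); T=wristT(s); m=viewer.camera_model('wrist')
im=cv2.imread('pics/e_wrist.png'); g=cv2.GaussianBlur(im.max(2).astype(np.float32),(3,3),0)
for y in (50,80,90,125): print(y,g[y,226:300:2].astype(int),g[y,340:360].astype(int))
print('col252',g[24:44,252].astype(int),g[134:148,252].astype(int))
print('col282',g[28:48,282].astype(int),g[130:148,282].astype(int))
def edge(y,lo,hi,sg):
    d=np.diff(g[y,lo:hi])*sg; i=int(np.argmax(d)); a=d[max(i-1,0):i+2]; return lo+i+.5+ (np.arange(-1,2)@a/a.sum() if len(a)==3 and a.min()>0 else 0)
rows=[y for y in range(42,135)]
for nm,lo,hi,sg,z,rr in (('lip front',265,282,-1,127,rows),('dark end (rubber bottom?) z84',284,300,1,84,range(72,108)),('dark end z126',284,300,1,126,range(72,108)),('slide top edge',346,360,-1,125,rows)):
    P=np.array([(edge(y,lo,hi,sg),y) for y in rr]); w=castx(m,T,P,z)[:,:2]
    vx,vy,x0,y0=cv2.fitLine(w.astype(np.float32),cv2.DIST_HUBER,0,.01,.01).ravel(); print(nm,P[:,0].min(),P[:,0].max(),np.degrees(np.arctan2(vy,vx)),x0,y0)
```

```text
50 [ 86  86  90 117 129 126 126 127 128 127 127 130 130 128 129 131 132 130
 129 129 131 131 128  92  35  25  25  26  26  25  18  13  46  84  79  81
  88] [135 134 134 136 139 141 133 108  76  54  53  75 108 127 131 130 120  99
  84  83]
80 [ 59  81  85  92 123 129 127 126 128 128 127 129 131 130 129 129 131 131
 129 129 130 132 130 110  45  26  27  26  27  26  24  18  62 125 128 128
 128] [129 122 108  98  94  85  67  54  50  54  75 106 124 126 123 112  94  83
  84  87]
90 [ 59  76  86  87 114 129 127 127 127 128 127 129 130 129 128 129 130 130
 129 129 130 131 130 112  50  28  27  28  27  25  22  13  58 122 124 124
 123] [117 105  96  93  89  77  61  51  50  62  87 112 124 126 119 104  89  84
  86  88]
125 [ 87  88  88  87  90 117 129 128 125 126 128 128 129 129 128 127 128 128
 128 128 127 129 130 125  77  28  26  27  28  26  23  18  26  59  65  65
  65] [102  92  71  49  41  45  49  52  67  94 114 121 122 113  96  84  84  87
  89  89]
col252 [134 132 123 107  95  92  92  94 100 113 124 129 129 128 128 129 129 128
 129 129] [129 129 130 129 129 130 126 108  79  63  62  62  61  61]
col282 [109  99  97  97  97  96  86  62  38  26  27  28  27  25  27  28  27  26
  26  27] [29 27 26 25 24 24 25 26 26 26 32 45 56 60 60 61 61 61]
lip front 272.32251759186863 274.3608490566038 76.67934 457.28503 -252.17624
dark end (rubber bottom?) z84 290.3204787234043 290.56808510638297 76.479805 466.39227 -255.09962
dark end z126 290.3204787234043 290.56808510638297 76.47947 469.1518 -257.17026
slide top edge 346.5 356.39861751152074 76.94112 514.3776 -276.63052
```

Run:
```python
import cv2
im=cv2.imread('pics/e_wrist.png'); cv2.imwrite('pics/e2.png',cv2.resize(im[20:165,190:390],None,fx=4,fy=4,interpolation=cv2.INTER_CUBIC))
```

```text
(no output)
```

View pics/e2.png

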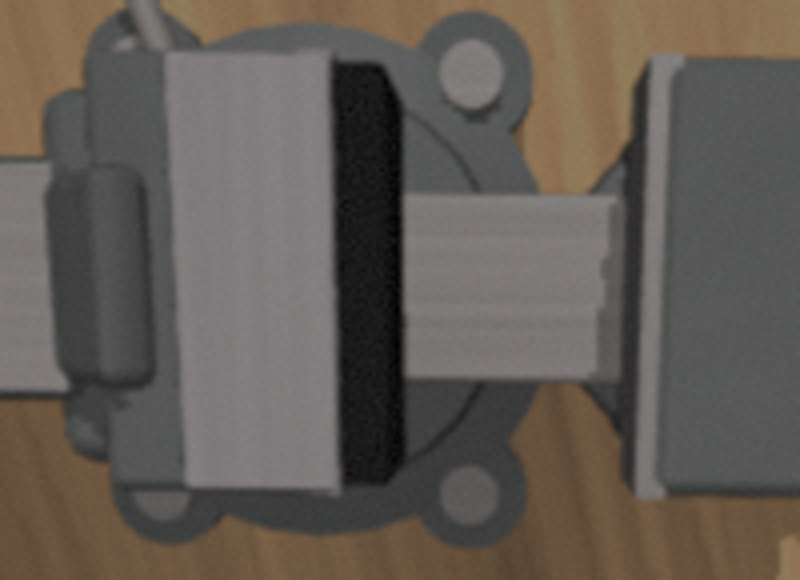

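Run:
```python
import numpy as np,pickle
from h import *
np.set_printoptions(suppress=True,precision=2)
s=pickle.load(open('e.pkl','rb')); T=wristT(s); m=viewer.camera_model('wrist')
n=np.array([np.cos(np.radians(-13.1)),np.sin(np.radians(-13.1))]); e=np.array([-n[1],n[0]])
for nm,px,z in (('rubber ends',[(279,35.4),(279,141.2)],126),('lip ends',[(252,33),(252,141.6)],127),('beam edges',[(320,68.2),(320,114.3)],65),('slide face',[(350.5,35),(350.5,85),(349,140)],125),('slide ends',[(365,35),(365,143)],125)):
    w=castx(m,T,px,z)[:,:2]; print(nm,'n',w@n,'t',w@e,'mid',(w@e).mean(), np.ptp(w@e))
lip=np.array([457.285,-252.176]); print('face n',lip@n+10, np.array([466.39,-255.1])@n)
p=np.array(s['tool_pos'][:2]); print('tcp n,t',p@n,p@e)
R=Rn.from_euler('xyz',s['tcp_rot'],degrees=True).as_matrix(); print(R)
```

```text
rubber ends n [507.49 505.84] t [-109.07 -184.83] mid -146.9520901331095 75.76101492850822
lip ends n [488.32 484.98] t [-107.81 -185.19] mid -146.4978336247375 77.38200280150298
beam edges n [537.69 538.12] t [-126.01 -166.74] mid -146.37481679130912 40.73004834614123
slide face n [558.98 560.18 560.43] t [-108.23 -142.62 -183.58] mid -144.81194242134538 75.3448438077506
slide ends n [569.45 573.03] t [-108.15 -185.81] mid -146.98031906237807 77.66288812695541
face n 512.5406203013974 512.0713999064186
tcp n,t 535.5892082114625 -220.5225010558932
[[ 0.22  0.98 -0.  ]
 [ 0.98 -0.22  0.  ]
 [ 0.   -0.   -1.  ]]
```

The checks agree: rubber 75.8 mm wide (76), beam 40.7 (42), mid-lines within 0.6 mm, face at n=512.3, gap about 47.5 mm. I'll move over the gap, lower to just above the jaws and look.

```bash
python3 -m inch '[[[1,0,0],[0,0,0],0.3],[[2.5,0.05,0],[0,0,0],0.3],[[4,0.05,0],[0,0,0.008],0.3],[[5.5,0.1,0],[0,0,0.008],0.3],[[6.7,0.1,0.5],[0,0,0.008],0.3],[[7.2,0.1,1.5],[0,0,0.008],0.3],[[7.4,0.1,2.7],[0,0,0.008],0.3],[[7.4,0.1,3.7],[0,0,0.008],0.3],[[7.4,0.1,4.2],[0,0,0.008],0.3],[[7.4,0.1,4.2],[0,0,0.008],0.3],[[7.4,0.1,4.2],[0,0,0.008],0.3]]'
python3 - <<'E'
from bench import telemetry, viewer
import cv2,numpy as np
s=telemetry.sense(); p=np.array(s['tool_pos'])
a=np.radians(-13.1);print('n,t',p[:2]@[np.cos(a),np.sin(a)],p[:2]@[-np.sin(a),np.cos(a)],p[2],s['tcp_rot'],s['ft_force'])
w=viewer.snapshot("wrist"); b=viewer.snapshot("side")
cv2.imwrite("pics/f_side.png",b[:,:,::-1])
cv2.imwrite("pics/f.png",np.vstack([cv2.resize(w[:,:,::-1],(448,280)),cv2.resize(b[180:330,225:435,::-1],(448,320),interpolation=cv2.INTER_CUBIC)]))
E
```

```text
time: 7.95
tool_pos: [489.0, -265.2, 217.3]
tcp_rot: [-180.0, 0.0, 76.9]
ft_force: [-0.0, 0.0, -7.1]
finger_gap: 42.7
n,t 536.40877268119 -147.47723495118015 217.27154803015497 [-1.79994780e+02  2.69257208e-03  7.68959075e+01] [-1.74986347e-02  2.54145157e-03 -7.10719742e+00]
```

View pics/f.png

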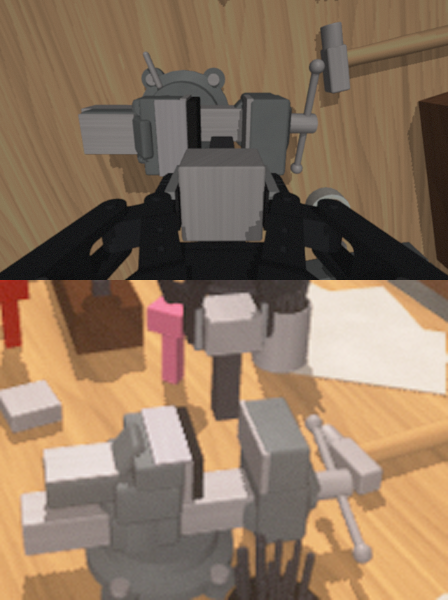

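The shank hangs above the gap between rubber and sliding jaw. Its lower end is at about (331,243) in the side picture, so I'll cast that to check.

Run:
```python
import cv2,numpy as np
from h import *
im=cv2.imread('pics/f_side.png'); cv2.imwrite('pics/f2.png',cv2.resize(im[195:265,290:370],None,fx=9,fy=8,interpolation=cv2.INTER_CUBIC))
a=np.radians(-13.1);n=np.array([np.cos(a),np.sin(a)]);e=np.array([-n[1],n[0]])
for px in [(325,243),(337,242),(331,243)]:
    w=cast('side',[px],140.7)[0]; print(px,w[:2]@n,w[:2]@e)
```

```text
(325, 243) 527.2939459378038 -147.297024301564
(337, 242) 548.9703411782949 -148.0701461987697
(331, 243) 537.7456148567005 -149.18578193313988
```

View pics/f2.png

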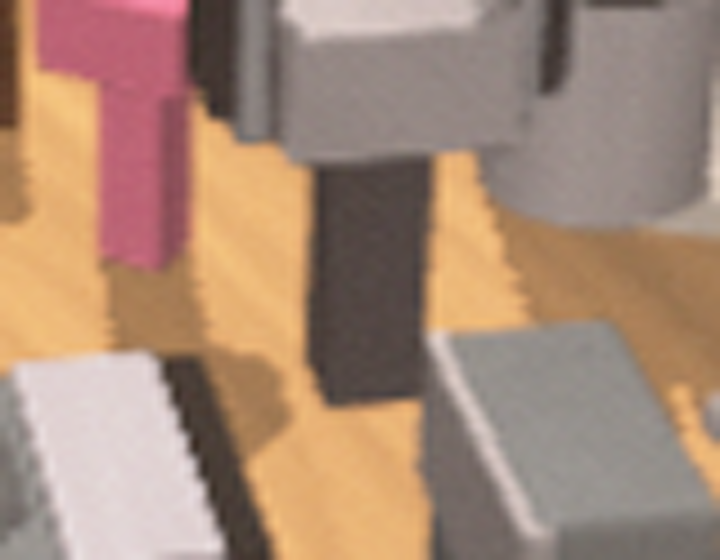

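The shank's lower corners, (326.7,245.5) and (336.4,244.4), agree with the TCP-based position: n from about 528 to 548, inside the 512–560 gap. Lowering now.

```bash
python3 -m inch '[[[0.05,0,0.5],[0,0,0],0.3],[[0.05,0,1.3],[0,0,0],0.3],[[0.05,0,2.1],[0,0,0],0.3],[[0.05,0,2.9],[0,0,0],0.3],[[0.05,0,3.7],[0,0,0],0.3],[[0.05,0,4.5],[0,0,0],0.3],[[0.05,0,5.2],[0,0,0],0.3],[[0.05,0,5.7],[0,0,0],0.3],[[0.05,0,5.9],[0,0,0],0.3],[[0.05,0,5.9],[0,0,0],0.3],[[0.05,0,5.9],[0,0,0],0.3],[[0.05,0,5.9],[0,0,0],0.3]]'
python3 - <<'E'
from bench import telemetry, viewer
import cv2,numpy as np
s=telemetry.sense(); p=np.array(s['tool_pos'])
a=np.radians(-13.1);print('n,t',p[:2]@[np.cos(a),np.sin(a)],p[:2]@[-np.sin(a),np.cos(a)],p[2],s['tcp_rot'],s['ft_force'],s['wrist_torque'])
w=viewer.snapshot("wrist"); b=viewer.snapshot("side")
cv2.imwrite("pics/g.png",np.vstack([cv2.resize(w[:,:,::-1],(448,280)),cv2.resize(b[180:330,225:435,::-1],(448,320),interpolation=cv2.INTER_CUBIC)]))
E
```

```text
time: 9.25
tool_pos: [489.6, -264.4, 158.9]
tcp_rot: [179.9, 0.0, 76.9]
ft_force: [0.7, 0.2, -8.1]
finger_gap: 42.8
n,t 536.7691277300082 -146.5918455343299 158.88617378829588 [1.79946573e+02 2.06059204e-02 7.69388450e+01] [ 0.66657714  0.16910551 -8.07342325] [ 0.03897739 -0.00364226  0.04708486]
```

View pics/g.png

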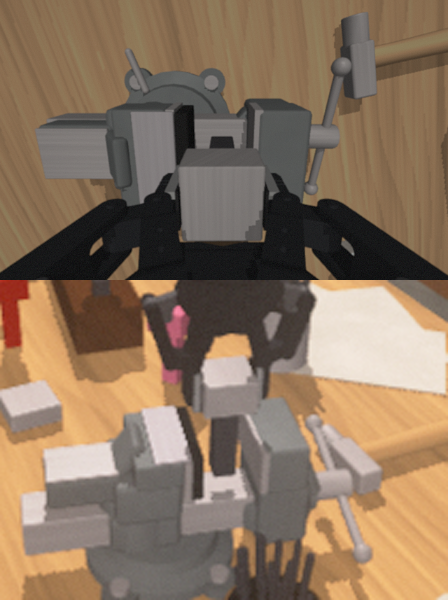

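The shank is between the jaws, upright and clear of both faces and the beam. I'll now move towards the rubber in small steps, watching the force.

```bash
cat > st.py <<'E'
from bench import telemetry
import numpy as np
s=telemetry.sense(); p=np.array(s['tool_pos']);f=s['ft_force']
a=np.radians(-13.1);n=np.array([np.cos(a),np.sin(a)]);e=np.array([-n[1],n[0]])
print('n,t,z',np.round([p[:2]@n,p[:2]@e,p[2]],2),'F n,t,z',np.round([f[:2]@n,f[:2]@e,f[2]],2),'rot',np.round(s['tcp_rot'],2),'M n,t',np.round([s['wrist_torque'][:2]@n,s['wrist_torque'][:2]@e],2),s['time'],s['finger_gap'])
E
python3 -m inch '[[[0,-0.3,0],[0,0,0],0.3],[[0,-0.6,0],[0,0,0],0.3],[[0,-0.9,0],[0,0,0],0.3],[[0,-1.1,0],[0,0,0],0.3],[[0,-1.1,0],[0,0,0],0.3],[[0,-1.1,0],[0,0,0],0.3]]'; python3 st.py
python3 -m inch '[[[0,-0.1,0],[0,0,0],0.3],[[0,-0.2,0],[0,0,0],0.3],[[0,-0.2,0],[0,0,0],0.3],[[0,-0.2,0],[0,0,0],0.3]]'; python3 st.py
```

```text
time: 9.95
tool_pos: [478.5, -261.8, 158.4]
tcp_rot: [180.0, 0.0, 76.9]
ft_force: [-0.5, 0.2, -7.4]
finger_gap: 42.8
n,t,z [ 525.39 -146.5   158.35] F n,t,z [-0.55  0.11 -7.35] rot [179.99   0.    76.93] M n,t [ 0.01 -0.03] 9.95 42.79709367880993
time: 10.35
tool_pos: [476.6, -261.3, 158.3]
tcp_rot: [180.0, 0.0, 76.9]
ft_force: [-0.2, -0.1, -8.1]
finger_gap: 42.9
n,t,z [ 523.42 -146.48  158.29] F n,t,z [-0.14 -0.17 -8.07] rot [180.     0.    76.94] M n,t [-0.03 -0.02] 10.35 42.944614466819495
```

```bash
python3 -m inch '[[[0,-0.1,0],[0,0,0],0.3],[[0,-0.1,0],[0,0,0],0.3],[[0,-0.1,0],[0,0,0],0.3]]'; python3 st.py
python3 -m inch '[[[0,-0.1,0],[0,0,0],0.3],[[0,-0.1,0],[0,0,0],0.3],[[0,-0.1,0],[0,0,0],0.3]]'; python3 st.py
```

```text
time: 10.65
tool_pos: [475.6, -261.1, 158.3]
tcp_rot: [180.0, 0.0, 76.9]
ft_force: [-0.1, -0.1, -6.7]
finger_gap: 42.9
n,t,z [ 522.43 -146.51  158.33] F n,t,z [-0.04 -0.08 -6.69] rot [180.     0.    76.93] M n,t [ 0.04 -0.01] 10.65 42.90480616358873
time: 10.95
tool_pos: [474.8, -260.9, 158.4]
tcp_rot: [180.0, 0.0, 76.9]
ft_force: [2.2, -0.5, -8.6]
finger_gap: 43.0
n,t,z [ 521.62 -146.48  158.36] F n,t,z [ 2.25 -0.04 -8.58] rot [179.97   0.    76.94] M n,t [-0.   -0.49] 10.95 43.02987498175725
```

First contact came at n≈522.3, as predicted, so I'll press on in 1 mm steps.

```bash
python3 -m inch '[[[0,-0.1,0],[0,0,0],0.3],[[0,-0.1,0],[0,0,0],0.3],[[0,-0.1,0],[0,0,0],0.3]]' >/dev/null; python3 st.py
python3 -m inch '[[[0,-0.1,0],[0,0,0],0.3],[[0,-0.1,0],[0,0,0],0.3],[[0,-0.1,0],[0,0,0],0.3]]'>/dev/null; python3 st.py
```

```text
n,t,z [ 520.71 -146.47  158.35] F n,t,z [  4.94  -0.41 -10.15] rot [179.96   0.    76.94] M n,t [-0.   -1.04] 11.25 42.818502531947836
n,t,z [ 520.   -146.47  158.41] F n,t,z [  6.68   0.12 -11.62] rot [1.7992e+02 1.0000e-02 7.6940e+01] M n,t [ 0.   -1.48] 11.55 42.45089506173961
```

```bash
python3 -m inch '[[[0,-0.1,0],[0,0,0],0.3],[[0,-0.1,0],[0,0,0],0.3],[[0,-0.1,0],[0,0,0],0.3],[[0,-0.1,0],[0,0,0],0.3]]' >/dev/null; python3 st.py
python3 - <<'E'
from bench import telemetry, viewer
import cv2,numpy as np
w=viewer.snapshot("wrist"); b=viewer.snapshot("side"); cv2.imwrite('pics/i_side.png',b[:,:,::-1]); cv2.imwrite('pics/i_wrist.png',w[:,:,::-1])
cv2.imwrite("pics/i.png",np.vstack([cv2.resize(w[60:,100:540,::-1],(330,255)),cv2.resize(b[215:300,290:380,::-1],(360,340),interpolation=cv2.INTER_CUBIC)[:,:330]]))
E
python3 st.py
```

```text
n,t,z [ 519.36 -146.49  158.49] F n,t,z [  8.57  -0.27 -12.6 ] rot [1.7987e+02 1.0000e-02 7.6940e+01] M n,t [-0.02 -1.76] 11.95 42.78537167479993
n,t,z [ 519.37 -146.51  158.46] F n,t,z [  9.08   0.09 -12.93] rot [1.7987e+02 1.0000e-02 7.6940e+01] M n,t [-0.03 -1.73] 12.05 42.92379976542606
```

View pics/i.png

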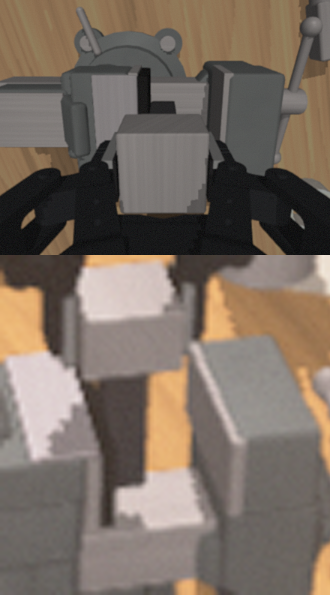

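The stake stands upright with the shank flat on the rubber. The side force is about 9 N, and 2.9 mm of travel past contact at 3 N/mm gives 8.8 N, so the two agree. I'll hold briefly to check it's steady, then check the neighbours in the top view.

```bash
python3 -m inch '[[[0,-0.02,0],[0,0,0],0.3],[[0,-0.02,0],[0,0,0],0.3],[[0,-0.02,0],[0,0,0],0.3],[[0,-0.02,0],[0,0,0],0.3],[[0,-0.02,0],[0,0,0],0.3]]' >/dev/null; python3 st.py
python3 -m inch '[[[0,0,0],[0,0,0],0.3],[[0,0,0],[0,0,0],0.3],[[0,0,0],[0,0,0],0.3],[[0,0,0],[0,0,0],0.3],[[0,0,0],[0,0,0],0.3]]' >/dev/null; python3 st.py
python3 - <<'E'
import cv2,numpy as np
from h import *
im=cv2.imread('pics/i_wrist.png'); s=cv2.imread('pics/i_side.png'); a=cv2.imread('pics/a_side.png')
# shank lateral edges in side view: dark column between head and beam
g=s.max(2)
for y in range(246,272,4): print(y,g[y,308:336])
t=viewer.snapshot('top')[:,:,::-1]; cv2.imwrite('pics/j_top.png',t)
cv2.imwrite('pics/j.png',np.hstack([cv2.resize(s[220:290,290:380],(450,350),interpolation=cv2.INTER_CUBIC)]))
cv2.imwrite('pics/j2.png',np.vstack([a[130:340,150:460],s[130:340,150:460]]))
E
python3 st.py
```

```text
n,t,z [ 519.22 -146.46  158.45] F n,t,z [  8.9    0.98 -12.76] rot [1.7986e+02 1.0000e-02 7.6940e+01] M n,t [-0.08 -1.82] 12.55 42.80213541431816
n,t,z [ 519.22 -146.48  158.45] F n,t,z [  8.87  -0.27 -12.81] rot [1.7986e+02 1.0000e-02 7.6940e+01] M n,t [-0.05 -1.86] 13.05 42.43157826066525
246 [215 163  88 107 116 126 113  90  86  82  83  81  80  78  77  80  77  79
 107 175 223 224 232 234 233 231 231 231]
250 [222 225 187  68  72  68  74  70  79  78  80  81  82  79  80  80  77  81
 111 188 227 228 223 222 224 228 234 226]
254 [143 146 144 123  75  64  68  68  73  78  80  79  77  81  80  79  80  77
 138 213 231 232 231 228 224 222 223 220]
258 [145 142 144 143 131  93  66  66  65  75  78  78  77  78  76  81  82  78
 138 211 230 232 232 233 231 229 226 224]
262 [139 146 142 144 146 144 118  61  64  65  74  76  81  79  79  76  77  81
 161 226 231 233 234 233 231 232 230 230]
266 [124 125 112 114 137 136 131 101  65  65  67  72  77  81  78  81  79  74
 159 224 229 233 232 233 232 232 231 231]
270 [108 105  97 114 139 146 134 102  67  69  67  71  75  76  75  76  79  90
 160 219 216 217 217 218 217 217 215 214]
n,t,z [ 519.22 -146.49  158.42] F n,t,z [  8.57   0.21 -13.06] rot [1.7986e+02 1.0000e-02 7.6940e+01] M n,t [-0.05 -1.84] 13.1 42.62810533770085
```

View pics/j.png

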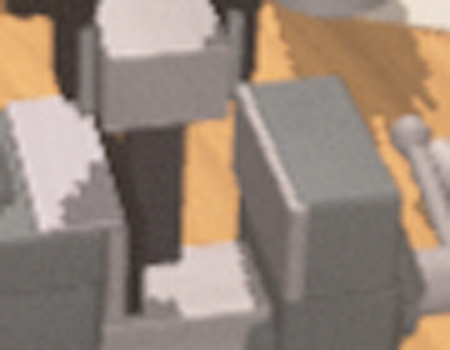

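View pics/j2.png

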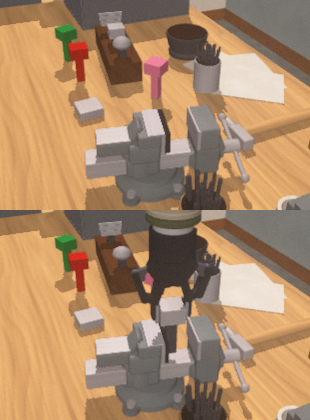

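View pics/j_top.png

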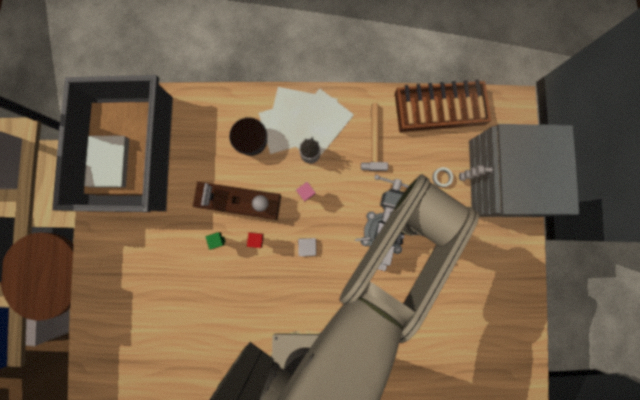

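All steady: about 8.8 N sideways, nothing else moved, and the downward load shows the shank isn't resting on the beam. Handing in.

```bash
python3 - <<'E'
from bench import r
print(r.hand_in())
E
python3 st.py
```

```text
the job is handed in; nothing more can be done
None
the job is handed in; nothing more can be done
```

The flat stake is out of the block's middle socket and held in the open vice, still gripped and pushing on the rubber; I handed the job in at about 13.1 s.

**Push:** the last readings were a steady 8.6–8.9 N into the rubber. About 3.1 mm of travel past first contact, at 3 N per mm, gives about 9 N. The downward load also rose about 4.5 N over the hanging weight, so the total contact force may be nearer 10 N. I put that rise down to rubber friction but did not check it.

**Position:** by the measured tool pose, the stake is upright and square to the jaws within about 1°. It is within 1 mm of their middle. The shank end is about 82 mm above the bench, 17 mm clear of the beam. I worked that height out from the grasp, as the end itself was hidden in the last pictures.

**Other things on the bench:** in the last top and side pictures, what could be seen, including the other stakes and the sliding jaw, looked unmoved. The arm hid part of the vice and punch tub B in the top view.

Two measurements disagreed slightly: the vice's angle came out 0.5–1° different between the top and wrist cameras, so I used a value in between. The hand-in gave no verdict.

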